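Snap the cap on to the open vacuum flask and keep it pressed down

TASK

Of the two steel flasks on the worktop one stands open, with its cap beside it on the worktop. Pick up the cap, set it on the bare neck and press straight down until it snaps fully home, then keep pressing firmly: the job finishes with the hand still on the cap, pushing it down. Keep both flasks, the mug and the salt shaker upright and where they stand.

Things in the scene. Friction and masses are not known exactly. Their poses are not given: they have to be found in the camera images.
- open_flask: The open vacuum flask: brushed steel, 84 mm wide, straight to 68 mm, then a sloping shoulder, and a bare round stud-like neck 30 mm wide that rises from the shoulder at 96 mm to its top at 122 mm. Loose, filled, about 0.8 kg. Origin: centre of its underside; z up. Three small sprung catch balls stand 4 mm out of the neck, 13 mm below its top.
- neck_top (a point): Centre of the top of the open flask's neck (its seal's top face), 122 mm above the worktop; z is the neck's axis. The neck tapers over its top 5 mm (23 mm wide at the very top), so a cap up to 4 mm off centre still slides on.
- seal: The black rubber seal that is the top of the open flask's neck: a disc 23 mm wide whose top face is neck_top, fixed to the flask. The ceiling of the cap lies on it and presses on it only when the cap is home and pushed down. Origin: its underside, 4 mm below neck_top.
- cap: The loose grey push-on cap, 62 mm high, 0.06 kg, standing on its open rim on the worktop. Skirt 50 mm wide, 32 mm high; above it a ribbed round grip 36 mm wide from 34 to 62 mm above the rim: hold it there. Origin: centre of its open lower rim; z points up to the grip; its turn about z does not matter. Hollow to 24 mm above the rim, 34 mm wide at the bead inside its mouth.
- cap_seat (a point): Centre of the ceiling inside the cap, 24 mm above its rim; lies on neck_top when fully home (rim then 98 mm above the worktop). Lowered on the neck, the cap first stops on the catch balls, 11 mm short of home; a push of about 9 to 13 N takes it over them, then the force drops and it snaps down the last 6 mm on to the neck's top.
- cap_grip (a point): Centre of the cap's round grip, 50 mm above its rim.
- capped_flask: The second flask, like the open one but with its cap already on (160 mm high, 84 mm wide, 0.9 kg). Loose. Origin: centre of its underside. To be left alone.
- mug: Blue mug, 82 mm wide, 91 mm high, handle to one side. Loose. Origin: centre of its underside. To be left alone.
- salt: Salt shaker, clear with a metal top, 44 mm wide, 90 mm high. Loose. Origin: centre of its underside. To be left alone.
There are look-alikes about, which are no part of the job. What is shaped like the open_flask but purple is not meant.

How it is judged:
On the way, in this order (a step that is already met when the one before it is completed fails the run):
1. the cap is picked up off the worktop (height (world z) of cap above 0.04 m and contact force between the fingers and cap above 1 N), for 0.2 s.
2. the cap is snapped fully home on the open flask's neck (z of cap_seat in the frame of neck_top below 0.002 m and horizontal distance between cap_seat and neck_top below 0.004 m and angle between the z axis of cap and the z axis of open_flask, either way round below 0.12 rad), for 0.2 s.
At the end, for the whole second after the job is handed in: The cap is fully home on the open flask (ceiling within 2 mm of the neck's top, centred within 4 mm), the fingers still push it down on the seal with over 4 N, both flasks stand upright; open flask moved under 5 cm, other flask, mug and shaker under 4 cm (all of step 2 and z of cap_seat in the frame of neck_top above -0.004 m and angle between cap's own z axis and vertical below 0.2 rad and contact force between the fingers and cap above 3 N and contact force between cap and seal above 4 N and angle between each of open_flask, capped_flask's own z axis and vertical below 0.08 rad and height (world z) of open_flask below 0.006 m and distance of open_flask from where it was at the start of the episode below 0.05 m and distance of each of capped_flask, mug, salt from where it was at the start of the episode below 0.04 m); the arm keeps its last pose, push and grip.
It fails at once if a flask is tipped by more than 20 degrees (angle between any of open_flask, capped_flask's own z axis and vertical above 0.35 rad).
It fails at once if a flask, the mug or the salt shaker is shoved away (open flask 5 cm, others 4 cm) (distance of open_flask from where it was at the start of the episode above 0.05 m or distance of any of capped_flask, mug, salt from where it was at the start of the episode above 0.04 m).
It fails at once if the mug or the salt shaker is tipped over (angle between any of mug, salt's own z axis and vertical above 0.5 rad).
It also fails if it takes over 38 s, if anything falls off the work surface, if the arm or the gripper's body presses on something with over 40 N, if the wrist force passes 120 N, or if a joint passes its speed limit or range.

ROBOT

A 6-joint arm with a two-finger parallel gripper is mounted at the origin on a cart in front of the work surface, level with it; the furniture and walls round the work are solid. World frame = base frame: x ahead of the robot, y to its left, z up, the work surface at z = 0. Lengths are in m, angles in rad, forces in N, time in s.
With the tool pointing down it reaches from about 0.3 to 0.775 m from the base axis. Payload 14.6 kg.
Tool frame: the origin (TCP) lies where the fingers leave the gripper's body, on its centre line; the fingertips stand 97 mm ahead of it and the grasp point (between the pads) lies 78 mm ahead of it; z points along the fingers, y is the direction in which the jaws open and shut (so a half turn about z gives the same grasp; the last joint's range is limited). The gripper opens to 94 mm and grips with 3 to 60 N. Pads are 16 mm wide; open, the fingers measure 119 mm over their backs; the gripper's body (75 mm by 177 mm) begins 78 mm behind the grasp point.
Start: joints at [-1.237, 0.3, 1.521, -0, 1.321, -0.067], TCP at [0.215, -0.506, 0.303] pointing down, gripper open.
Joint ranges: [-3.03, 3.03], [-0.79, 2.21], [0.23, 2.52], [-1.04, 4.18], [0, 3.07], [-2.55, 2.55]. Speed limits (rad/s): [2.22, 2.22, 2.57, 3.14, 3.14, 3.14].

INTERFACE

Orientations are given as [roll, pitch, yaw] about the fixed x, y, z axes, in that order (R = Rz(yaw) Ry(pitch) Rx(roll)).
In Python, from workcell import readout, viewer, job gives the robot as it stands.
- The arm moves only by the tool play_rows, never from a script. Its arguments are lists of equal length, an entry for each row: "claw": the closure, from 0 (fully open) to 1 (shut); "dp": the shift along the world's x, y, z in m, a list of three; "angular": the turn, a rotation vector about the world's x, y, z in degrees, a list of three. A call has 1 to 5 rows; each row shifts and turns the pose as measured when the row begins; what a row does not reach is not made up. A row lasts 1/12 s, in which the tool goes at most 41.7 mm and 7.16 degrees, less where a joint would pass 70% of its speed; a pose out of reach is approached as far as the arm can. A call is refused whole if a number of a shift passes 0.0417 or a number of a turn 7.16, either way. A call with a gripper value outside its range is refused whole. The fingers move at their own pace and stop on an object; the grip force is fixed at half the most. Time passes only in rows, so rows that do not move let the fingers close. It gives the time, the measured TCP pose, the force and the opening at its end, in the units of the state.
- readout.get_state(): the state, without advancing time (a new reading comes with each control period).
- viewer.capture(name): name is "scene" or "top"; returns a dict with "pixels" (400x640x3 uint8, red, green, blue), "fov_y" (degrees; the focal length in pixels is half the picture's height over the tangent of half this angle, whatever the lens; pixels are square), "cx", "cy" (the principal point, pixels), "rvec" (rotation vector, rad) and "tvec" (3), from world to camera coordinates, as OpenCV has them. Camera axes: x right, y down, z forward; pixel columns grow to the right and rows downward; lengths in m; the calibration is good to about 2 mm. A picture is of the moment at which its call begins. There is no depth.
- job.job_done(): hands the job in, once; it reports no verdict.
The state is a dict: "clock": time; "joints": joint angles; "qd": joint speeds; "tau": joint torques, N m; "eef_pos": TCP position; "ee_rot": TCP orientation; "ft_force": force on the tool from outside, world axes, zero at the start; "moment": the same for the moment, N m; "gripper_width": finger opening in m.
Only numpy, scipy, OpenCV 4.12 (cv2) and the standard library are available. Lean on these libraries where they do the work, as an engineer would, in place of code of your own. Each camera call takes 0.05 s, during which the arm holds its last target.

## Working session

There is one attempt and no reset: what is moved stays moved. The work goes in short steps, Python scripts to look and compute and a tool call to move; the robot and the scene stay as the last step left them, time stands still between calls to the robot, and variables do not carry over. Pictures are saved under pics/ and viewed, and the job is handed in when it is done.

Besides the shell and the picture viewer there is one more tool, called after "Request:" as name(argument=value, ...) on one line, values as JSON. play_rows: Moves the arm, as the interface text tells. Its arguments: {"type":"object","properties":{"claw":{"type":"array","items":{"type":"number"}},"dp":{"type":"array","items":{"type":"array","items":{"type":"number"}}},"angular":{"type":"array","items":{"type":"array","items":{"type":"number"}}}},"required":["claw","dp","angular"]}

```bash
mkdir -p pics; cat > h.py <<'E'
import numpy as np, cv2, json
from workcell import readout, viewer, job
def cap(name,fn):
    d=viewer.capture(name); p=d['pixels']; cv2.imwrite('pics/'+fn+'.png',p[:,:,::-1])
    np.savez('pics/'+fn+'.npz',**d); return d
def K(d):
    f=200/np.tan(np.radians(d['fov_y'])/2); return np.array([[f,0,d['cx']],[0,f,d['cy']],[0,0,1]],float)
def ray(d,u,v,z):
    R=cv2.Rodrigues(np.array(d['rvec'],float))[0]; t=np.array(d['tvec'],float).ravel()
    c=-R.T@t; r=R.T@np.linalg.inv(K(d))@[u,v,1]; return c+r*(z-c[2])/r[2]
def proj(d,P):
    return cv2.projectPoints(np.array(P,float).reshape(-1,3),np.array(d['rvec'],float),np.array(d['tvec'],float),K(d),None)[0].reshape(-1,2)
def crop(fn,u0,v0,u1,v1,s,out):
    im=cv2.imread('pics/'+fn+'.png')[v0:v1,u0:u1]; cv2.imwrite('pics/'+out+'.png',cv2.resize(im,None,fx=s,fy=s,interpolation=cv2.INTER_CUBIC))
def load(fn): return dict(np.load('pics/'+fn+'.npz'))
E
python3 - <<'E'
from h import *
for n in ('scene','top'):
    d=cap(n,n+'0'); R=cv2.Rodrigues(d['rvec'])[0]; print(n,d['fov_y'],d['cx'],d['cy'],-R.T@d['tvec'],R[2])
s=readout.get_state(); print(s)
E
```

```text
scene 46.7137729595581 316.5173155475193 201.10468932740886 [-0.36860027  0.72766245  0.67177981] [ 0.62233453 -0.66893844 -0.40647398]
top 47.005095422941594 313.47649702497756 198.65364499291348 [ 0.35578786 -0.20093632  1.33106015] [ 9.73521252e-02  3.97251793e-05 -9.95250000e-01]
{'clock': 0.1, 'joints': array([-1.23659689e+00,  3.00404172e-01,  1.52153873e+00, -3.07793377e-05,
        1.32073583e+00, -6.65755530e-02]), 'qd': array([ 0.00056682, -0.00220419, -0.00438396, -0.00267935, -0.00081163,
       -0.00038893]), 'tau': array([ 2.11565217e-03, -5.32642472e+01, -3.53283548e+01,  7.09111872e-02,
        2.34049349e-02, -4.77277661e-05]), 'eef_pos': array([ 0.21452856, -0.5062743 ,  0.30214091]), 'ee_rot': array([-3.14050700e+00, -4.25051485e-05,  4.00782596e-01]), 'ft_force': array([ 0.83725769, -0.65670221, -0.0825188 ]), 'moment': array([-0.03750847, -0.02722268, -0.02107216]), 'gripper_width': 0.09403891236015778}
```

View pics/scene0.png

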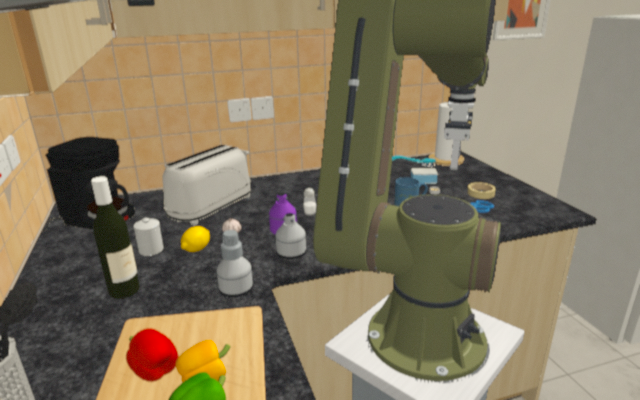

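View pics/top0.png

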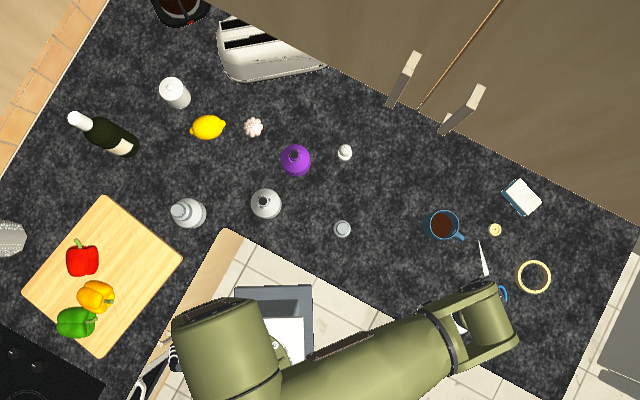

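```bash
python3 - <<'E'
from h import *
crop('top0',230,130,370,250,5,'c1')
crop('top0',420,190,520,270,6,'c2')
crop('scene0',200,180,340,300,5,'c3')
E
```

```text
(no output)
```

View pics/c1.png

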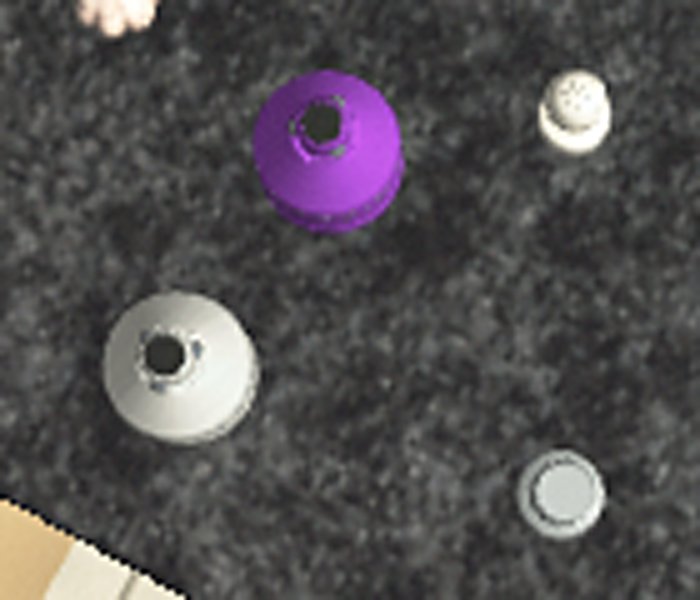

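View pics/c2.png

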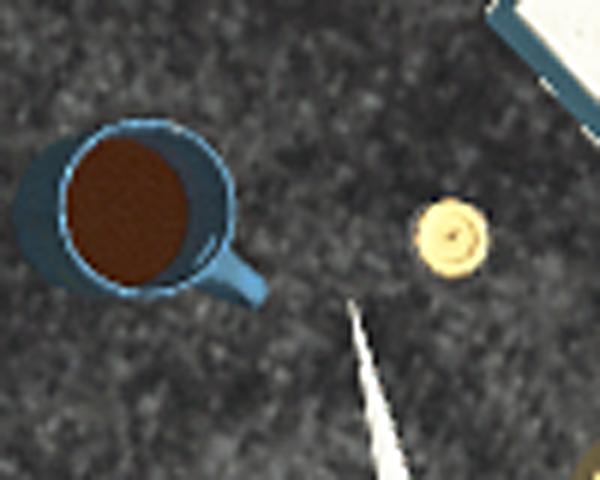

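View pics/c3.png

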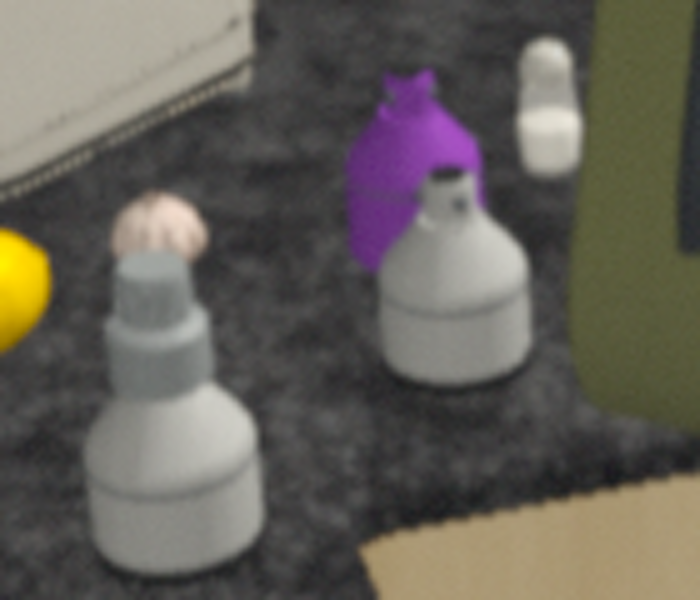

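```bash
python3 - <<'E'
from h import *
d=load('top0'); s=load('scene0')
g=lambda x,y:((x+.5)/5-.5+230,(y+.5)/5-.5+130)
print('cap grip',ray(d,*g(566,491),.062),'skirt',ray(d,*g(562.5,494),.030))
print('neck',ray(d,*g(165,354),.122),'body',ray(d,*g(180,368),.068))
print('neck scene',ray(s,(447.5)/5-.5+200,(173.5)/5-.5+180,.122))
print('capped',ray(d,182,209,.16),'mug',ray(d,445,225,.091),'salt',ray(d,345,150,.09),'purple',ray(d,*g(322,124),.122))
print('edge',ray(d,230,230,0),ray(d,400,325,0))
E
```

```text
cap grip [ 0.39679693 -0.27917364  0.062     ] skirt [ 0.3962005  -0.27910886  0.03      ]
neck [ 0.47355548 -0.0664275   0.122     ] body [ 0.4708066  -0.06853891  0.068     ]
neck scene [ 0.47202219 -0.06333984  0.122     ]
capped [0.45412201 0.13568678 0.16      ] mug [ 0.39497301 -0.55257864  0.091     ] salt [ 0.60836908 -0.29127221  0.09      ] purple [ 0.59417838 -0.1525839   0.122     ]
edge [0.40241962 0.04304961 0.        ] [ 0.11931365 -0.4347121   0.        ]
```

Open flask candidates in the top picture are steel with a bare neck (263,200), purple (296,159) and capped steel (187,212). The one at (263,200) fits: it is steel, with a bare neck and visible catch balls. The cap is the grey stepped round at (343,228); the cork-like thing at (495,230) is tan, so it's not the cap. The crops confirm both. The white shaker is at (345,152) and the mug at (445,225).

Request:
play_rows(claw=[0,0,0,0,0], dp=[[0.02,0.025,0],[0.025,0.031,0],[0.025,0.031,0],[0.025,0.031,0],[0.025,0.031,0]], angular=[[0,0,0],[0,0,0],[0,0,0],[0,0,0],[0,0,0]])

```text
clock: 0.52
eef_pos: [0.3334, -0.3553, 0.2996]
ee_rot: [-3.137, 0.001, 0.391]
ft_force: [0.7, -1.2, 0.0]
gripper_width: 0.0942
```

Request:
play_rows(claw=[0,0,0,0,0], dp=[[0.025,0.03,0],[0.025,0.03,0],[0.01,0.01,-0.02],[0.003,0.003,-0.03],[0,0,0]], angular=[[0,0,0],[0,0,0],[0,0,0],[0,0,0],[0,0,0]])

```text
clock: 0.93
eef_pos: [0.402, -0.2721, 0.2487]
ee_rot: [-3.138, -0.0, 0.398]
ft_force: [-0.1, -0.1, -1.4]
gripper_width: 0.0937
```

Request:
play_rows(claw=[0,0,0,0,0], dp=[[-0.005,-0.007,-0.02],[0,0,-0.03],[0,0,-0.02],[0,0,0],[0,0,0]], angular=[[0,0,0],[0,0,0],[0,0,0],[0,0,0],[0,0,0]])

```text
clock: 1.35
eef_pos: [0.3968, -0.281, 0.1806]
ee_rot: [-3.139, -0.001, 0.398]
ft_force: [-0.2, 0.6, -0.9]
gripper_width: 0.094
```

```bash
python3 - <<'E'
from h import *
d=cap('top','top1'); s=cap('scene','scene1'); st=readout.get_state(); print(st['eef_pos'],st['ft_force'])
crop('top1',270,170,430,290,5,'d1')
crop('scene1',300,150,460,270,5,'d2')
E
```

```text
[ 0.39703082 -0.28103464  0.18118266] [ 0.24088128 -0.84331269  1.10944734]
```

View pics/d1.png

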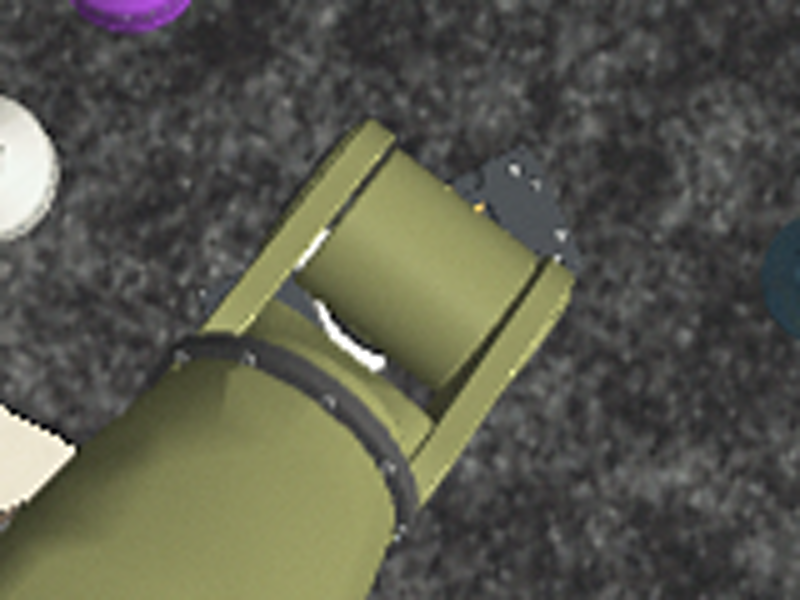

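View pics/scene1.png

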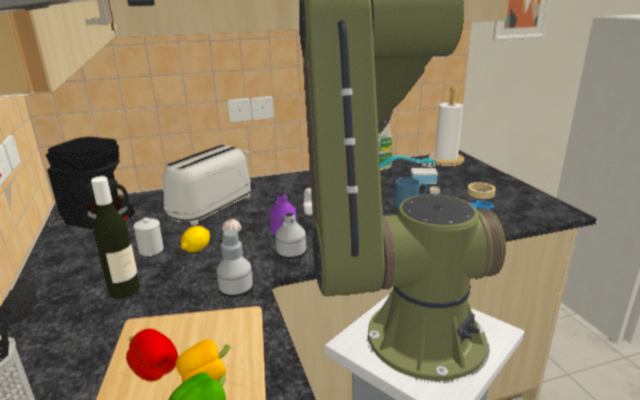

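Both views of the cap are blocked by the arm: in the top crop the wrist covers (343,228), and in the scene picture the arm hides it. I'll go by coordinates.

Request:
play_rows(claw=[0,0,0,0,0], dp=[[0,0.002,-0.015],[0,0,-0.015],[0,0,-0.01],[0,0,-0.004],[0,0,0]], angular=[[0,0,0],[0,0,0],[0,0,0],[0,0,0],[0,0,0]])

```text
clock: 1.87
eef_pos: [0.399, -0.2814, 0.1431]
ee_rot: [3.133, -0.007, 0.397]
ft_force: [0.1, 0.9, 0.2]
gripper_width: 0.0941
```

Request:
play_rows(claw=[0,0,0], dp=[[-0.002,0.002,-0.006],[0,0,-0.003],[0,0,0]], angular=[[0,0,0],[0,0,0],[0,0,0]])

```text
clock: 2.12
eef_pos: [0.3974, -0.2798, 0.1353]
ee_rot: [3.131, -0.008, 0.397]
ft_force: [0.0, 0.2, 0.8]
gripper_width: 0.0942
```

```bash
python3 - <<'E'
from h import *
st=readout.get_state(); print(st['eef_pos'],st['ee_rot'],st['ft_force'])
E
```

```text
[ 0.39735673 -0.27981866  0.13526406] [ 3.13085021 -0.00771419  0.39713825] [0.04853153 0.24885961 0.84297145]
```

Request:
play_rows(claw=[0,0,0.8,0.8,0.8], dp=[[-0.001,0.001,-0.001],[0,0,0],[0,0,0],[0,0,0],[0,0,0]], angular=[[0.4,0.65,0],[0,0,0],[0,0,0],[0,0,0],[0,0,0]])

```text
clock: 2.53
eef_pos: [0.3966, -0.2789, 0.1351]
ee_rot: [-3.141, 0.0, 0.397]
ft_force: [0.3, -0.2, -0.0]
gripper_width: 0.0774
```

Request:
play_rows(claw=[0.8,0.8,0.8,0.8,0.8], dp=[[0,0,0],[0,0,0],[0,0,0],[0,0,0],[0,0,0]], angular=[[0,0,0],[0,0,0],[0,0,0],[0,0,0],[0,0,0]])

```text
clock: 2.95
eef_pos: [0.3966, -0.279, 0.1353]
ee_rot: [3.142, 0.0, 0.397]
ft_force: [0.3, 0.5, -0.3]
gripper_width: 0.0445
```

Request:
play_rows(claw=[0.8,0.8,0.8,0.8,0.8], dp=[[0,0,0],[0,0,0],[0,0,0],[0,0,0],[0,0,0]], angular=[[0,0,0],[0,0,0],[0,0,0],[0,0,0],[0,0,0]])

```text
clock: 3.37
eef_pos: [0.3966, -0.279, 0.1353]
ee_rot: [-3.142, 0.0, 0.397]
ft_force: [-0.7, -0.0, -0.3]
gripper_width: 0.0352
```

Request:
play_rows(claw=[1,1,1,1,1], dp=[[0,0,0],[0,0,0.015],[0,0,0.03],[0,0,0.035],[0,0,0.035]], angular=[[0,0,0],[0,0,0],[0,0,0],[0,0,0],[0,0,0]])

```text
clock: 3.78
eef_pos: [0.394, -0.2769, 0.247]
ee_rot: [-3.129, 0.007, 0.397]
ft_force: [0.9, -0.5, 0.4]
gripper_width: 0.0355
```

Request:
play_rows(claw=[1,1,1,1,1], dp=[[0,0,0.035],[0,0,0.03],[0,0,0.01],[0,0,0],[0,0,0]], angular=[[0,0,0],[0,0,0],[0,0,0],[0,0,0],[0,0,0]])

```text
clock: 4.2
eef_pos: [0.3939, -0.2768, 0.3328]
ee_rot: [-3.138, 0.002, 0.397]
ft_force: [0.7, 0.6, -1.5]
gripper_width: 0.0355
```

```bash
python3 - <<'E'
from h import *
d=cap('top','top2'); s=cap('scene','scene2'); st=readout.get_state(); print(st['eef_pos'],st['ee_rot'],st['gripper_width'])
E
```

```text
[ 0.39377657 -0.27668624  0.33174528] [-3.13595403  0.00320124  0.39709288] 0.03550634100055259
```

View pics/top2.png

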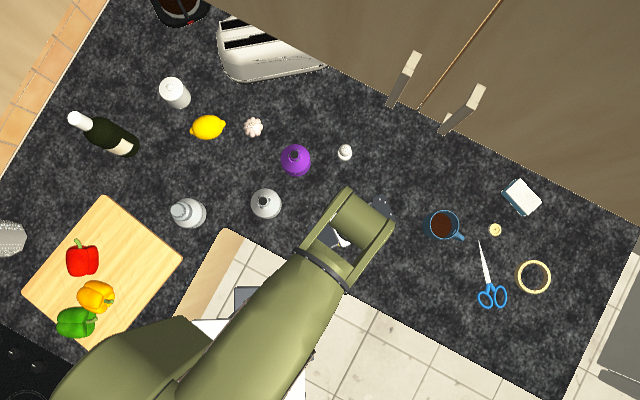

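View pics/scene2.png

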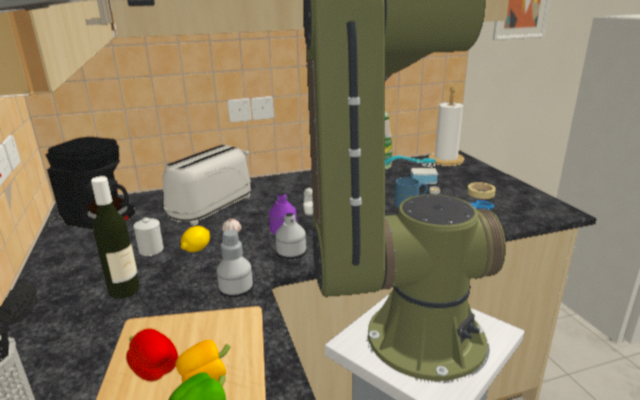

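The arm still hides the cap in both pictures, but the fingers hold at 35.5 mm, which matches the grip. The flasks haven't moved: the open one is at (266,203).

Request:
play_rows(claw=[1,1,1,1,1], dp=[[0.008,0.02,0],[0.013,0.035,-0.005],[0.013,0.035,-0.005],[0.013,0.035,-0.005],[0.013,0.035,0]], angular=[[0,0,0],[0,0,0],[0,0,0],[0,0,0],[0,0,0]])

```text
clock: 4.72
eef_pos: [0.4522, -0.1154, 0.3086]
ee_rot: [-3.128, 0.011, 0.387]
ft_force: [1.6, -0.7, -0.3]
gripper_width: 0.0354
```

Request:
play_rows(claw=[1,1,1,1], dp=[[0.01,0.025,0],[0.005,0.012,0],[0,0,0],[0,0,0]], angular=[[0,0,0],[0,0,0],[0,0,0],[0,0,0]])

```text
clock: 5.05
eef_pos: [0.4677, -0.0704, 0.3022]
ee_rot: [-3.121, 0.02, 0.394]
ft_force: [-0.9, -0.7, -1.3]
gripper_width: 0.0355
```

```bash
python3 - <<'E'
from h import *
d=cap('top','top3'); s=cap('scene','scene3'); st=readout.get_state(); print(st['eef_pos'],st['ee_rot'],st['gripper_width'])
crop('scene3',210,130,350,270,4,'e2')
E
```

```text
[ 0.46758172 -0.07129912  0.30263554] [-3.12167871  0.01907207  0.39265949] 0.03575180264802609
```

View pics/e2.png

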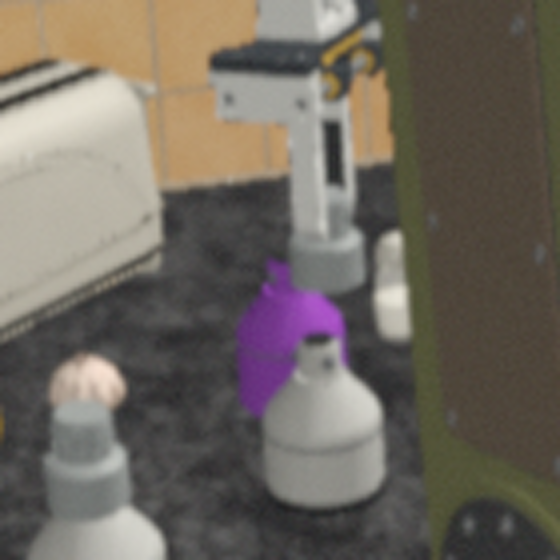

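View pics/top3.png

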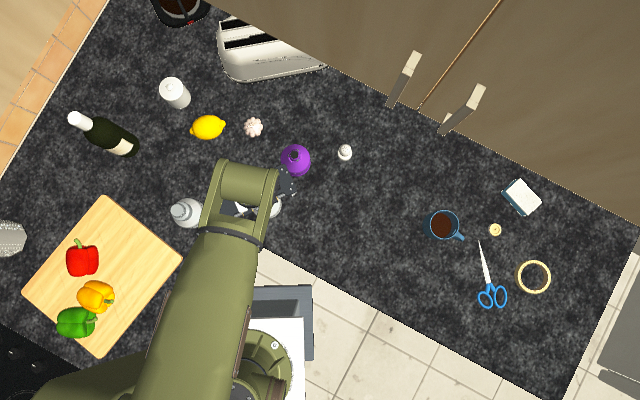

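Request:
play_rows(claw=[1,1,1,1], dp=[[0.005,0.005,-0.01],[0,0,-0.008],[0,0,0],[0,0,0]], angular=[[-0.64,-1.45,0],[0,0,0],[0,0,0],[0,0,0]])

```text
clock: 5.48
eef_pos: [0.4716, -0.07, 0.2833]
ee_rot: [-3.141, 0.001, 0.388]
ft_force: [-0.1, 0.3, -0.6]
gripper_width: 0.0358
```

```bash
python3 - <<'E'
from h import *
s=cap('scene','scene4'); st=readout.get_state(); print(st['eef_pos'],st['ee_rot'],st['gripper_width'])
crop('scene4',250,140,340,260,5,'f2')
E
```

```text
[ 0.47152858 -0.06997179  0.28328604] [-3.14130588e+00  1.39589659e-03  3.87651795e-01] 0.035284270747114294
```

View pics/f2.png

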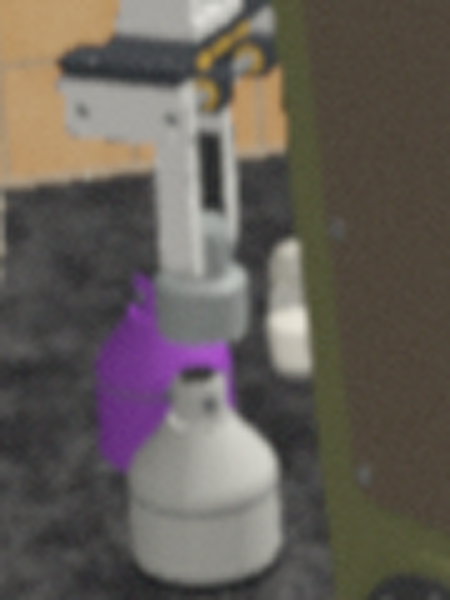

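```bash
cat >> h.py <<'E'
def outline(d,x,y,prof):
    a=np.linspace(0,2*np.pi,180); P=[]
    for r,z in prof: P+= [(x+r*np.cos(t),y+r*np.sin(t),z) for t in a]
    return proj(d,P)
E
python3 - <<'E'
from h import *
s=load('scene4'); t=load('top0')
c=lambda q:((q-[250,140]+.5)*5-.5).round(1)
for (x,y) in [(0.473,-.066),(.472,-.064),(.473,-.069),(.476,-.067)]:
    n=c(outline(s,x,y,[(.0115,.122)])); b=c(outline(s,x,y,[(.042,.068),(.042,.001)]))
    print(x,y,'seal',n.min(0),n.max(0),'body u',b[:,0].min(),b[:,0].max(),'v max',b[:,1].max())
    ct=lambda q:((q-[230,130]+.5)*5-.5).round(1)
    b=ct(outline(t,x,y,[(.042,.068)])); n=ct(outline(t,x,y,[(.0115,.122)])); print('  top body',b.min(0),b.max(0),'seal',n.min(0),n.max(0))
x,y=.4716,-.07
k=c(outline(s,x,y,[(.025,.148),(.025,.18)])); print('skirt',k.min(0),k.max(0))
x,y=.3966,-.279
k=ct(outline(t,x,y,[(.025,.032),(.025,0)]));print('cap top skirt',k.min(0),k.max(0))
E
```

```text
0.473 -0.066 seal [178.3 362. ] [220. 380.] body u 128.7 282.3 v max 599.6
  top body [ 99.2 288.6] [251.4 440.3] seal [142.4 333.4] [186.  376.8]
0.472 -0.064 seal [177.  363.7] [218.8 381.7] body u 127.3 281.1 v max 601.7
  top body [ 95.6 290.5] [247.9 442.2] seal [138.7 335.4] [182.2 378.8]
0.473 -0.069 seal [182.2 360.2] [223.9 378.1] body u 132.6 285.9 v max 597.5
  top body [104.6 288.4] [256.9 440.1] seal [148.1 333.2] [191.7 376.6]
0.476 -0.067 seal [175.9 359.9] [217.5 377.8] body u 126.4 279.7 v max 597.1
  top body [100.9 283.2] [253.1 434.8] seal [144.2 327.7] [187.7 371. ]
skirt [155.1 254.9] [249.6 345.6]
cap top skirt [516.  448.9] [606.8 538.4]
```

```bash
python3 - <<'E'
from h import *
im=cv2.imread('pics/top0.png').astype(int)
# body silhouette of steel flask & cap by brightness threshold
g=im.mean(2); sat=im.max(2)-im.min(2)
for nm,(u0,v0,u1,v1) in dict(flask=(245,183,287,223),cap=(330,217,355,242)).items():
    m=((g>125)[v0:v1,u0:u1]).astype(np.uint8); n,l,st,_=cv2.connectedComponentsWithStats(m); i=1+st[1:,4].argmax(); print(nm,st[i][:2]+[u0,v0],st[i][2:4])
crop('top0',244,182,288,226,13,'g1')
E
```

```text
flask [253 188] [29 31]
cap [334 220] [17 18]
```

View pics/g1.png

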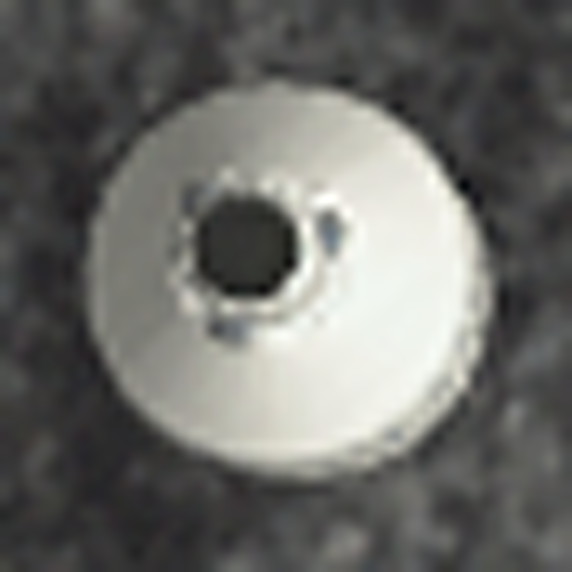

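The measured seal and skirt positions agree with a neck at (0.473, -0.066) in both cameras, so I'll centre there and descend.

Request:
play_rows(claw=[1,1,1,1], dp=[[0.0015,0.004,0],[0,0,0],[0,0,-0.008],[0,0,0]], angular=[[0,0,0],[0,0,0],[0,0,0],[0,0,0]])

```text
clock: 5.87
eef_pos: [0.4731, -0.0666, 0.2758]
ee_rot: [3.142, 0.001, 0.386]
ft_force: [0.5, 0.8, -1.2]
gripper_width: 0.0351
```

```bash
python3 - <<'E'
from h import *
s=cap('scene','scene5'); st=readout.get_state(); print(st['eef_pos'],st['ee_rot'],st['gripper_width'])
crop('scene5',250,140,340,260,5,'h2')
x,y,z=st['eef_pos']
c=lambda q:((q-[250,140]+.5)*5-.5).round(1)
k=c(outline(s,x,y,[(.025,z-.135),(.025,z-.103)])); print('skirt',k.min(0),k.max(0))
E
```

```text
[ 0.47331597 -0.06669072  0.27656438] [ 3.14103496e+00 -5.34944427e-05  3.86216654e-01] 0.03535020197249483
skirt [149.2 266.7] [243.6 357.6]
```

View pics/h2.png

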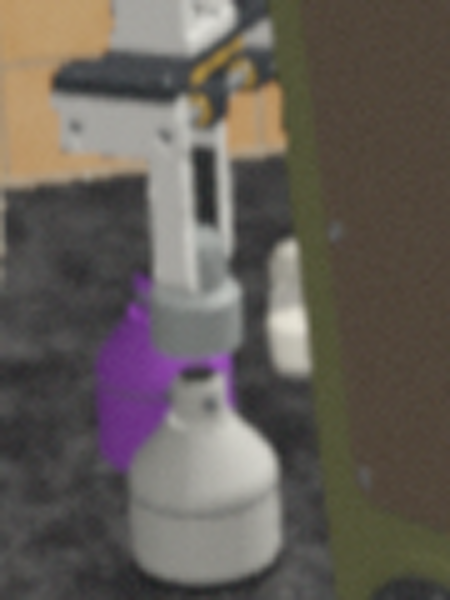

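The skirt is centred at crop column 197 and the neck at 198.5, so they line up. Lowering.

Request:
play_rows(claw=[1,1,1,1,1], dp=[[0,0,-0.006],[0,0,-0.006],[0,0,-0.006],[0,0,-0.004],[0,0,0]], angular=[[0,0,0],[0,0,0],[0,0,0],[0,0,0],[0,0,0]])

```text
clock: 6.33
eef_pos: [0.4732, -0.0666, 0.252]
ee_rot: [3.141, 0.0, 0.386]
ft_force: [-0.3, 0.5, -1.1]
gripper_width: 0.0356
```

Request:
play_rows(claw=[1,1,1,1], dp=[[0,0,-0.004],[0,0,-0.003],[0,0,-0.002],[0,0,-0.002]], angular=[[0,0,0],[0,0,0],[0,0,0],[0,0,0]])

```text
clock: 6.67
eef_pos: [0.4736, -0.0664, 0.2412]
ee_rot: [3.141, -0.001, 0.386]
ft_force: [-3.4, 4.0, 12.8]
gripper_width: 0.0355
```

Request:
play_rows(claw=[1,1], dp=[[0,0,-0.002],[0,0,-0.002]], angular=[[0,0,0],[0,0,0]])

```text
clock: 6.83
eef_pos: [0.4736, -0.066, 0.2379]
ee_rot: [-3.142, -0.002, 0.386]
ft_force: [-0.6, 0.4, -0.4]
gripper_width: 0.0351
```

Over the catches: the force dropped. Pressing on down to the seat.

Request:
play_rows(claw=[1,1,1], dp=[[0,0,-0.002],[0,0,-0.002],[0,0,-0.002]], angular=[[0,0,0],[0,0,0],[0,0,0]])

```text
clock: 7.08
eef_pos: [0.4742, -0.066, 0.233]
ee_rot: [3.14, -0.005, 0.387]
ft_force: [-9.0, 2.1, 36.3]
gripper_width: 0.0355
```

```bash
python3 - <<'E'
from h import *
s=cap('scene','scene6'); t=cap('top','top6'); st=readout.get_state(); print(st['eef_pos'],st['ee_rot'],st['ft_force'],st['moment'],st['gripper_width'])
crop('scene6',250,140,340,260,5,'i2')
E
```

```text
[ 0.47413311 -0.06602973  0.23302008] [ 3.14023025 -0.00453475  0.38665287] [-6.59066488  3.17904526 20.05534155] [0.6145712  1.2230179  0.05965141] 0.035294608874251655
```

View pics/i2.png

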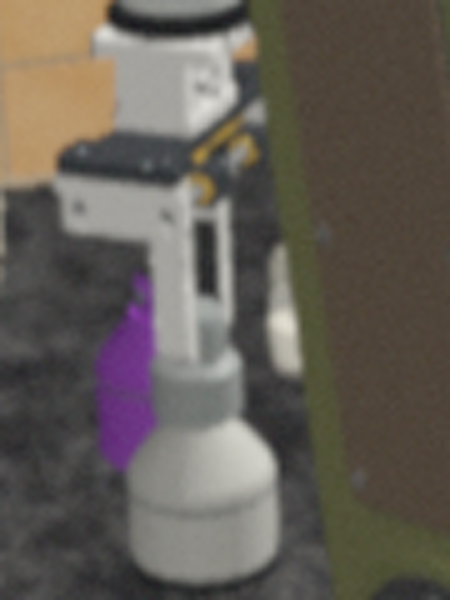

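The picture shows the cap down on the shoulder, with the skirt's rim at crop row ~425 and the neck hidden, and the flask upright and in place. I'll check that the push holds.

Request:
play_rows(claw=[1,1,1], dp=[[0,0,-0.001],[0,0,-0.001],[0,0,-0.001]], angular=[[0,0,0],[0,0,0],[0,0,0]])

```text
clock: 7.43
eef_pos: [0.4747, -0.066, 0.2332]
ee_rot: [3.138, -0.008, 0.387]
ft_force: [-6.0, 1.7, 15.9]
gripper_width: 0.0356
```

```bash
python3 - <<'E'
from h import *
for i in range(5):
    s=viewer.capture('top'); st=readout.get_state(); print(st['clock'],st['eef_pos'],st['ft_force'],st['gripper_width'])
E
```

```text
7.4833 [ 0.47470102 -0.0660476   0.2332406 ] [-6.14945798  1.99200621 14.94727816] 0.035118693428029646
7.5333 [ 0.47468856 -0.06604716  0.23324679] [-7.02548949  1.16195952 15.42667384] 0.03534123036747978
7.5833 [ 0.47468096 -0.06604554  0.23322662] [-5.59917359  1.44250082 13.92336595] 0.035388776566471096
7.6333 [ 0.47467623 -0.06605565  0.23324159] [-7.24049596  1.6709472  15.32834347] 0.03532822206407684
7.6833 [ 0.47466566 -0.06606406  0.23323952] [-6.39712353  2.87955433 15.0241517 ] 0.03570082627270649
```

Request:
play_rows(claw=[1], dp=[[-0.001,0,-0.0015]], angular=[[0,0,0]])

```text
clock: 7.77
eef_pos: [0.474, -0.0661, 0.2331]
ee_rot: [3.138, -0.009, 0.387]
ft_force: [-6.8, 2.7, 21.5]
gripper_width: 0.0354
```

```bash
python3 - <<'E'
from h import *
for i in range(12):
    s=viewer.capture('scene'); st=readout.get_state()
    if i%3==2: print(st['clock'],st['eef_pos'],st['ee_rot'],st['ft_force'],st['gripper_width'])
t=cap('top','top7');cap('scene','scene7');crop('scene7',200,140,340,260,5,'j2')
E
```

```text
7.9167 [ 0.47390666 -0.06601902  0.23307923] [ 3.1376852  -0.0089469   0.38678047] [-6.4711176   2.719116   17.54338496] 0.035199580419293816
8.0667 [ 0.47392172 -0.06600626  0.23306314] [ 3.13771544 -0.00891652  0.38679819] [-7.48185469  3.05032979 16.6811174 ] 0.0355180096084265
8.2167 [ 0.47392446 -0.06600851  0.23306073] [ 3.1377222  -0.0089207   0.38682308] [-6.88451881  2.21588296 17.69841297] 0.03545430670473547
8.3667 [ 0.47391835 -0.06600875  0.2330795 ] [ 3.13769293 -0.00891646  0.38684365] [-6.6724457   2.15947394 18.52004081] 0.035367064820944434
```

View pics/j2.png

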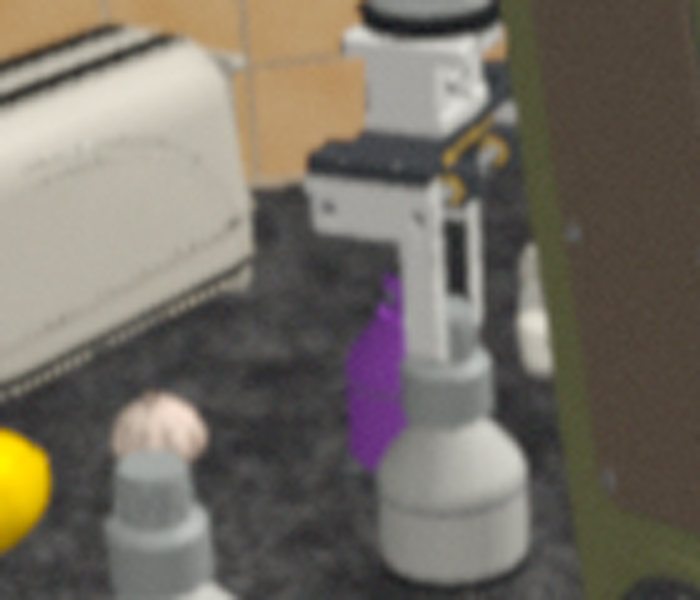

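View pics/top7.png

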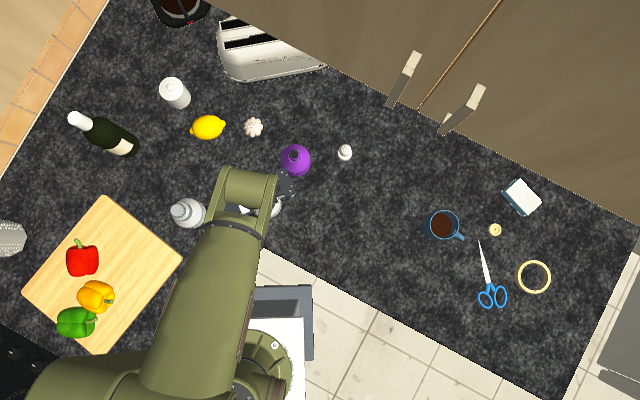

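Cap home at crop (448,390), flask upright at its starting place (crop columns 380–530). Capped flask, mug and shaker unmoved, and the push steady at about 17 N. Handing in.

```bash
python3 -c "
from h import *
print(job.job_done())"
```

```text
the job is handed in; nothing more can be done
None
```

I picked up the grey cap by its grip, centred it on the bare steel neck at about (0.473, -0.066) and pressed it straight down. I handed the job in at about 8.5 s with the hand still pressing on the cap. No verdict was reported.

- **Snap:** the push rose to about 13 N on the catch balls, dropped to about 0, then rose again when the cap reached the neck's top.
- **Height:** at the end the tool height put the cap's rim at about 97.8 mm; fully home is 98 mm.
- **Push:** it held steady at 17–18 N down, with the fingers at 35.4 mm on the grip.
- **Scene:** the last pictures show the cap down on the shoulder and the open flask upright where it stood. The capped flask, mug and shaker have not moved.

**Not clean:**
- A sideways force of about 7 N stayed on the tool, and the hand is tilted about 0.01 rad. A 1 mm shift did not reduce the force.
- The push peaked at about 36 N as the cap seated.
- The arm blocked both cameras during the pick-up, so I made the grasp by coordinates alone and judged it only from the finger width.

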